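# Shut and lock the dust box hatch with the slotted-stud key

## Robot

A 6-joint arm with a two-finger parallel gripper is mounted at the origin on a cart in front of the work surface, level with it; the furniture and walls round the work are solid. World frame = base frame: x ahead of the robot, y to its left, z up, the work surface at z = 0. Lengths are in m, angles in rad, forces in N, time in s.
With the tool pointing down it reaches from about 0.3 to 0.875 m from the base axis. Payload 6.4 kg.
Tool frame: the origin (TCP) lies at the very end of the fingers, on their centre line; the grasp point (between the pads) lies 19 mm behind it; z points along the fingers, y is the line along which they close (so a half turn about z gives the same grasp; the last joint's range is limited). The gripper opens to 85 mm and grips with 20 to 120 N. Pads are 22 mm wide; open, the fingers measure 114 mm over their backs; the gripper's body (76 mm by 85 mm) begins 54 mm behind the grasp point. The pads swing forward as they close: fully open they stand 13 mm farther back than shut.
Start: joints at [0.935, 0.181, 1.607, -0, 1.354, -0.206], TCP at [0.24, 0.523, 0.2] pointing down, gripper open.
Joint ranges: [-2.99, 2.99], [-0.89, 2.07], [0.3, 2.58], [-1.14, 4.28], [0, 2.63], [-3.12, 3.12]. Speed limits (rad/s): [2.57, 2.57, 3.01, 3.14, 3.14, 3.14].

## Interface

Orientations are given as a unit quaternion [w, x, y, z].
In Python, from bench import ctrl, camera, calibration, order, outline_of gives the robot as it stands.
- The arm moves only by the tool move_arm, never from a script. Its argument "series" is a list that holds one entry, the list of rows, each a list of 5 numbers: the opening, from 0 (shut) to 1 (fully open), then the shift along the tool's x, y, z in mm, then the turn about the tool's z in rad. A call has exactly 10 rows; each row is the pose to reach, as a shift and turn from the pose commanded when the call began, along the tool's axes at that moment; what a row does not reach only later rows make up. A row lasts 1/12 s, in which the tool goes at most 41.7 mm and 7.16 degrees, less where a joint would pass 70% of its speed; a pose out of reach is approached as far as the arm can. A call with a gripper value outside its range is refused whole. The fingers move at their own pace and stop on an object; the grip force is fixed at half the most. Time passes only in rows, so rows that repeat a pose let the fingers close, or fill a call up. It gives the time, the measured TCP pose, the force, the opening and the grip force at its end, in the units of the state.
- ctrl.get_obs(): the state, without advancing time (a new reading comes with each control period).
- camera(name): name is "scene" or "side" or "wrist"; returns (picture, depth): 420x560x3 uint8, blue, green, red; 420x560 float32, m along the optical axis (not along the pixel's ray), 0 where there is no reading.
- calibration(name): a dict with "intrinsics" (3x3 intrinsics, pixels), "rvec" (rotation vector, rad) and "tvec" (3), from world to camera coordinates, as OpenCV has them. Camera axes: x right, y down, z forward; pixel columns grow to the right and rows downward; lengths in m; the calibration is good to about 2 mm. The wrist camera is an equidistant fisheye: a pixel r from the principal point sees the ray r / f radians off the axis. A picture is of the moment at which its call begins: read the wrist's pose just before it. calibration takes no time and is no camera call; for the wrist camera it gives the pose at the moment of the call.
- order.hand_in(): hands the job in; it is judged then, once.
Trained networks look in the newest picture that a camera, given by its name, has taken for a name from the list of things; names that differ only in an ending like _2 or _b are one class to them, and where a whole thing is asked for, a point or a joint stands for the part that bears it (a point fixed in the world has none). Each returns a list of dicts, best first, with "conf" (0 to 1); they miss things now and then, are a little off and sometimes report something else, mostly with a low value. They report only what shows in the picture. A call takes as long as a camera call. They do not tell look-alikes from the thing itself.
- outline_of(target, camera): "region" (420x560 bool, what is visible of it) and "bbox" ([centre column, centre row, width, height] in pixels, round what is visible of it).
The state is a dict: "time_s": time; "q": joint angles; "dq": joint speeds; "joint_efforts": joint torques, N m; "eef_pos": TCP position; "eef_rot": TCP orientation; "wrist_force": force on the tool from outside, world axes, zero at the start; "torque": the same for the moment, N m; "opening": opening from 0.0 (shut) to 1.0 (fully open); "grasp_force": force on a finger pad.
Only numpy, scipy, OpenCV 4.12 (cv2) and the standard library are available. Lean on these libraries where they do the work, as an engineer would, in place of code of your own. Each camera call takes 0.05 s, during which the arm holds its last target. There are 200 camera calls.

## Task

Shut the hatch of the blue dust box. Then take the orange key from its wooden stand, put its blade in the brass slotted stud on the hatch, press the stud in and turn it a quarter turn clockwise until it stops, so that it springs back up locked. Put the key back in its stand, upright and fully home; turn the stud only with the key, and leave the other things on the bench alone.

Things in the scene. Friction and masses are not known exactly. Their poses are not given: they have to be found in the camera images.
- dust_box: blue steel dust box, open on top, fixed to the bench; 170 (x) x 130 (y) x 75 mm (z) with a black hose spigot on its far (+x) side. Origin: centre of its underside; z up; its front (-x) faces the robot when its yaw is 0.
- hatch (a joint): hinge of the grey hatch plate (170 x 130 x 6 mm) along the box's far (+x) top edge; rad, 0 = shut flat on the box, grows as the front edge rises. A stiff hinge (about 0.23 N m of friction): the hatch stays where it is left, and is shut by pushing down on it with about 4 N.
- hatch_hinge (a point): point on the hatch's hinge line, middle of its width, 83 mm behind (+x of) the box's middle, level with the hatch's upper face (81 mm above the bench); carried by the hatch, its axes are the box's when shut; the hatch turns about its y axis. A steel collar on the hatch (31 mm inside, 39 mm outside) rises 3 mm round the stud.
- hatch_push (a point): point on the hatch's upper face, 45 mm from the hinge line towards the front, middle of its width; a good place to push the hatch shut (it then lies 81 mm above the bench). Its z is the outward normal of the hatch.
- slot (a point): centre of the brass stud's top face, at the mouth of its slot; the stud is a 28 mm disc on the hatch's middle line, 125 mm from the hinge line and 2 mm proud of the plate (83 mm above the bench with the hatch shut). z: out of the hatch, along the stud's axis; y: along the slot, which runs right across the disc: 4 mm wide, its mouth bevelled to 6.8 mm, 6 mm deep.
- press (a joint): how far the stud is pressed into the hatch, m: 0 = sprung up, 0.005 = pressed to its hard stop. Spring: 3.6 N to start, 6.6 N at 2.5 mm, 9.6 N at 5 mm. A catch under the hatch lets the stud turn only while it is pressed in by more than 2.5 mm (better 4 mm); between the two ends of the turn it cannot come up; at either end it springs up and is held.
- stud (a joint): turn of the stud, rad: 0 = unlocked (as it starts), slot along the box's y; grows clockwise seen from above to locked, slot along the box's x; it stops at 1.62, and springs up locked anywhere beyond about 1.49. Friction about 0.03 N m, more while it slides on the catch.
- key: the key, 77 mm tall, 70 g: an orange grip (12 mm along its x, 44 mm along its y, 40 mm high) on a dark shank (8 x 20 x 25 mm) that ends in a flat steel blade (2.5 mm along x, 18 mm along y, 12 mm long). Origin: centre of the underside of the orange grip; z up to the grip's top (z = 40 mm), blade tip at z = -37 mm. It is the same turned half round. Grip it from above across its 12 mm.
- key_tip (a point): centre of the end of the key's blade; axes as the key's.
- key_stand: pale wooden block, fixed to the bench, 50 (x) x 70 (y) x 48 mm (z), with a pocket 14 (x) x 28 mm (y), 43 mm deep, in the middle of its top, its mouth bevelled 2 mm. Origin: centre of its underside. The key hangs in it blade down, the ends of its orange grip resting on the top (key origin 48 mm above the bench), key y along the stand's y, with 3 mm (x) and 4 mm (y) of play to each side.
- sanding_block: cork sanding block, 60 x 100 x 28 mm, loose bystander
- can_red: red and grey spray can, 67 mm across, 190 mm tall, loose bystander
- can_olive: red and olive spray can, 67 mm across, 190 mm tall, loose bystander
- nail_tin: flat metal tin, 69 mm across, 38 mm high, loose bystander
- pliers: blue-handled pliers, 168 x 52 x 12 mm, loose bystander
- goggles: safety goggles with blue strap, loose bystander
- brush_0: red-handled paint brush, 204 x 30 x 12 mm, loose bystander
There are look-alikes about, which are no part of the job. There is more than one size of the key; the one meant has the size given above.

How it is judged:
On the way, in this order (a step that is already met when the one before it is completed fails the run):
1. the hatch is shut (value of joint hatch below 0.03 rad), for 0.2 s.
2. with the hatch shut and the key's blade in the slot, the stud is pressed in and turned a quarter turn clockwise (value of joint stud above 1.4 rad and value of joint hatch below 0.04 rad and distance between key_tip and slot below 0.0085 m and z of key_tip in the frame of slot below -0.003 m), for 0.1 s.
At the end, for the whole second after the job is handed in: The hatch is shut (below 0.03 rad), the stud is turned beyond 1.4 rad and has sprung up (press below 1.2 mm), and the key is at rest back in its stand: within 9 mm of its middle, grip resting on the top (key origin 45 to 50.5 mm above the stand's underside), upright within 0.1 rad (value of joint hatch below 0.03 rad and value of joint stud above 1.4 rad and value of joint press below 0.0012 m and horizontal distance between key and key_stand below 0.009 m and z of key in the frame of key_stand between 0.045 and 0.0505 m and angle between key's own z axis and vertical below 0.1 rad and linear speed of key below 0.02 m/s); the robot touches nothing.
It fails at once if the fingers themselves turn the stud, or hold it turned (contact force between the fingers and stud above 1 N and value of joint stud above 0.1 rad).
It fails at once if a bystander is moved by more than 30 mm (distance of any of sanding_block, can_red, can_olive, nail_tin, pliers, goggles, brush_0 from where it was at the start of the episode above 0.03 m).
It also fails if it takes over 64 s, if anything falls off the work surface, if the arm or the gripper's body presses on something with over 40 N, if the wrist force passes 120 N, or if a joint passes its speed limit or range.

## Working session

There is one attempt and no reset: what is moved stays moved. The work goes in short steps, Python scripts to look and compute and a tool call to move; the robot and the scene stay as the last step left them, time stands still between calls to the robot, and variables do not carry over. Pictures are saved under pics/ and viewed, at most 10 in all, crops included, and the job is handed in when it is done.

Besides the shell and the picture viewer there is one more tool, called after "Request:" as name([rows], argument=value, ...), one row to a line, values as JSON. move_arm: Moves the arm, as the interface text tells. Its arguments: {"type":"object","properties":{"series":{"type":"array","items":{"type":"array","items":{"type":"array","items":{"type":"number"}}}}},"required":["series"]}

```bash
mkdir -p pics; ls; cat > h.py <<'E'
import numpy as np, cv2
from bench import ctrl, camera, calibration, order, outline_of
def cal(n):
    c=calibration(n); R=cv2.Rodrigues(np.array(c["rvec"],float))[0]
    return np.array(c["intrinsics"],float),R,np.array(c["tvec"],float).reshape(3)
def cloud(n,depth,c=None):
    K,R,t=c or cal(n); v,u=np.mgrid[0:420,0:560].astype(float)
    x=(u-K[0,2])/K[0,0]; y=(v-K[1,2])/K[1,1]
    if n=="wrist":
        r=np.hypot(x,y)+1e-9; s=np.tan(np.minimum(r,1.5))/r; x=x*s; y=y*s
    P=np.dstack([x*depth,y*depth,depth])
    W=(P-t)@R; W[depth<=0]=np.nan
    return W
E
python3 - <<'E'
from h import *
ims=[]
for n in ["scene","side"]:
    p,d=camera(n); cv2.imwrite(f"pics/{n}0.png",p); np.save(f"pics/{n}0.npy",d)
    W=cloud(n,d); K,R,t=cal(n); print(n,"cam at",np.round(-R.T@t,3))
    for o in ["dust_box","hatch","slot","key","key_stand","sanding_block","can_red","nail_tin","pliers","goggles","brush_0"]:
        for r in outline_of(o,n)[:4]:
            w=W[r["region"]]; print(o,round(r["conf"],2),np.round(r["bbox"]),np.round(np.nanmedian(w,0),3),np.round(np.nanpercentile(w,2,0),3),np.round(np.nanpercentile(w,98,0),3))
print(ctrl.get_obs())
E
```

```text
pics
scene cam at [-0.652 -0.67   0.98 ]
dust_box 0.55 [277. 227.  49.  52.] [0.563 0.032 0.047] [ 0.486 -0.033  0.006] [0.665 0.102 0.176]
hatch 0.52 [283. 212.  27.   8.] [0.537 0.016 0.164] [ 0.517 -0.032  0.078] [0.653 0.073 0.182]
hatch 0.4 [177. 192.  23.  41.] [0.553 0.524 0.096] [0.536 0.507 0.006] [0.664 0.664 0.186]
hatch 0.24 [249. 208.  14.  16.] [0.711 0.257 0.028] [0.684 0.218 0.005] [0.759 0.293 0.048]
key 0.17 [277. 212.  38.  11.] [0.536 0.019 0.164] [ 0.518 -0.032  0.127] [0.597 0.087 0.182]
key_stand 0.61 [212. 212.  20.  16.] [0.578 0.351 0.039] [0.556 0.327 0.006] [0.646 0.41  0.057]
can_red 0.93 [153. 199.  17.  46.] [0.449 0.556 0.104] [0.435 0.542 0.013] [0.483 0.587 0.185]
nail_tin 0.49 [252. 208.  18.  13.] [0.71  0.252 0.028] [0.685 0.218 0.007] [0.759 0.289 0.047]
pliers 0.71 [341. 295.  31.  30.] [ 0.401 -0.308  0.013] [ 0.345 -0.374  0.001] [ 0.444 -0.239  0.019]
goggles 0.77 [414. 268.  66.  30.] [ 0.66  -0.457  0.009] [ 0.579 -0.583  0.002] [ 0.729 -0.368  0.041]
brush_0 0.55 [147. 230.   3.   2.] [0.381 0.535 0.017] [0.371 0.525 0.014] [0.392 0.549 0.
[... 935 characters left out ...]
2, 'q': array([ 9.34679703e-01,  1.80808348e-01,  1.60702911e+00, -7.49673913e-06,
        1.35377512e+00, -2.06317826e-01]), 'dq': array([ 1.21420646e-03, -7.59577282e-05,  2.61505241e-04, -1.20311524e-03,
        6.45066697e-04, -1.28423897e-03]), 'joint_efforts': array([ 1.43003757e-05, -4.44838858e+01, -3.51677012e+01, -1.54415543e-04,
        8.24640883e-04, -2.93254402e-05]), 'eef_pos': array([0.23959458, 0.52270985, 0.19966967]), 'eef_rot': array([-7.32757478e-07,  2.13248354e-01,  9.76998024e-01, -1.05880316e-05]), 'wrist_force': array([-0.42535914, -0.99276468,  0.39309083]), 'torque': array([ 0.04915915,  0.0198273 , -0.02569961]), 'grasp_force': 0.0, 'opening': 1.0035240466754436}
```

```bash
python3 - <<'E'
import cv2,numpy as np
a=cv2.imread("pics/scene0.png");b=cv2.imread("pics/side0.png")
a=cv2.resize(a[170:320,130:390],(800,462),interpolation=cv2.INTER_CUBIC)
b=cv2.resize(b[170:350,140:400],(800,554),interpolation=cv2.INTER_CUBIC)
cv2.imwrite("pics/a.png",a);cv2.imwrite("pics/b.png",b)
E
```

```text
(no output)
```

View pics/a.png

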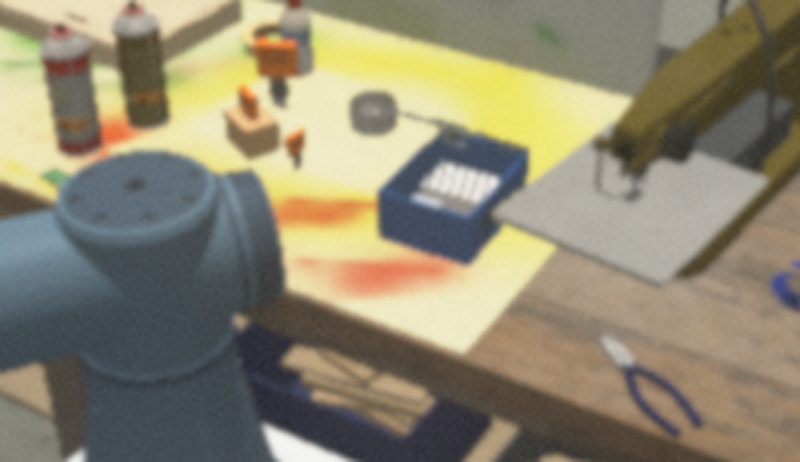

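View pics/b.png

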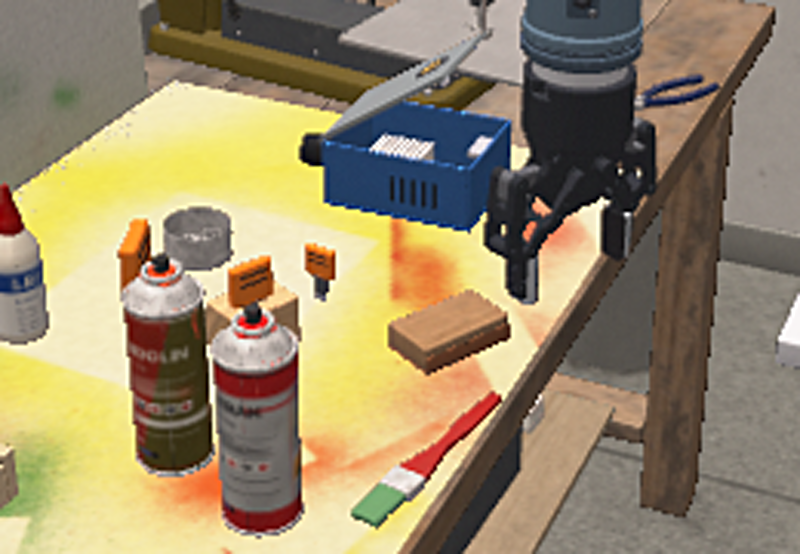

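Side view (crop): the blue box has its hatch raised about 35° at (410,80). Three orange keys show: a tall one standing at (135,250), one in the wooden stand at (250,280), and a small one at (320,262). The one in the pale stand fits; I will check its size. The scene camera is blurry, so I'm moving the wrist camera over the work.

Request:
move_arm([
  [[1, -20, -10, -40, 0], [1, -60, -30, -80, 0], [1, -95, -50, -110, 0], [1, -130, -68, -130, 0], [1, -165, -86, -130, 0], [1, -200, -104, -130, 0], [1, -235, -122, -130, 0], [1, -270, -140, -130, 0], [1, -303, -158, -130, 0], [1, -303, -158, -130, 0]],
])

```text
time_s: 2.03
eef_pos: [0.4518, 0.2488, 0.3298]
eef_rot: [0.001, 0.215, 0.977, -0.001]
wrist_force: [-0.1, -1.0, 0.1]
opening: 0.999
grasp_force: 0.0
```

```bash
python3 - <<'E'
from h import *
n="wrist"
o=ctrl.get_obs(); print(o["eef_pos"],o["eef_rot"],o["wrist_force"])
c=cal(n); print(c[0],-c[1].T@c[2],c[1])
p,d=camera(n); cv2.imwrite("pics/w1.png",p); np.save("pics/w1.npy",d); np.savez("pics/w1c.npz",*c)
W=cloud(n,d,c)
for o in ["dust_box","hatch","slot","key","key_stand","sanding_block"]:
    for r in outline_of(o,n)[:4]:
        w=W[r["region"]]; print(o,round(r["conf"],2),np.round(r["bbox"]),np.round(np.nanmedian(w,0),3),np.round(np.nanpercentile(w,2,0),3),np.round(np.nanpercentile(w,98,0),3))
cv2.imwrite("pics/w1v.png",cv2.resize(p,(800,600)))
E
```

```text
[0.45179493 0.24884657 0.32981362] [ 8.10266723e-04  2.15077424e-01  9.76596500e-01 -5.66552713e-04] [-0.12868791 -1.00423813  0.06633301]
[[325.1922621    0.         285.4546857 ]
 [  0.         325.1922621  209.40883554]
 [  0.           0.           1.        ]] [0.39186846 0.27637242 0.50395218] [[ 4.19454676e-01  9.07776270e-01  1.35584950e-04]
 [ 8.75684514e-01 -4.04665445e-01  2.63481518e-01]
 [ 2.39237136e-01 -1.10399825e-01 -9.64664435e-01]]
dust_box 0.71 [197. 289. 122. 125.] [0.576 0.069 0.056] [ 0.489 -0.03   0.002] [0.68  0.101 0.163]
hatch 0.67 [220. 320.  76.  55.] [0.6   0.068 0.122] [0.532 0.01  0.081] [0.659 0.099 0.167]
slot 0.4 [495.  94.  92.  49.] [0.462 0.552 0.134] [0.437 0.543 0.005] [0.496 0.588 0.188]
key 0.7 [336. 235.   9.  24.] [0.565 0.276 0.059] [0.553 0.27  0.033] [0.584 0.282 0.061]
key 0.67 [436. 273.  50.  44.] [0.689 0.4   0.085] [0.678 0.38  0.002] [0.703 0.424 0.11 ]
key 0.58 [401. 225.  34.  16.] [0.588 0.368 0.085] [0.578 0.35  0.045] [0.619 0.389 0.089]
key_stand 0.64 [393. 218.  54.  39.] [0.579 0.359 0.047] [0.556 0.328 0.001] [0.621 0.407 0.05 ]
sanding_block 0.61 [308. 138.  70.  51.] [0.427 0.293 0.028] [0.387 0.246 0.019] [0.467 0.34  0.03 ]
```

View pics/w1v.png

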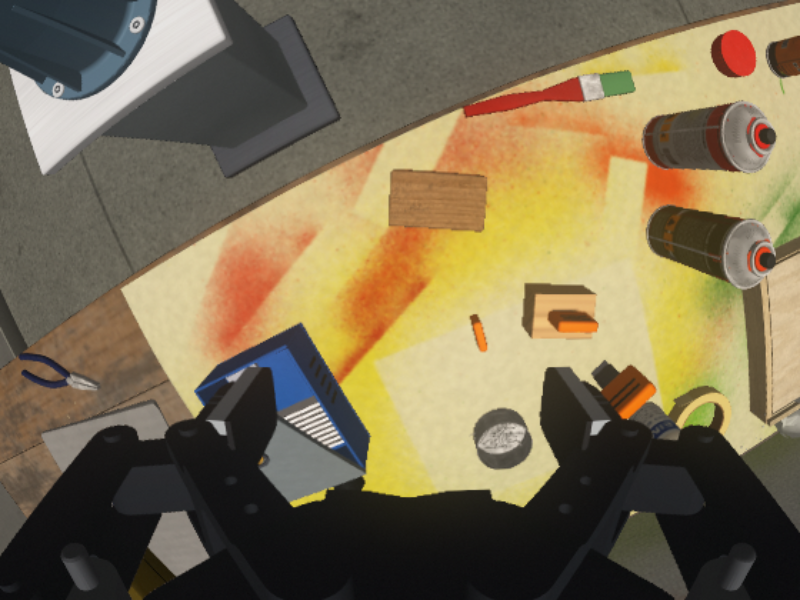

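Wrist view (560x420 pixels): small key at (336,235), big key at (436,273), key in the stand at (401,225) with its top at ~88 mm (48+40). The last one fits the given size. I'm measuring it now and will confirm with an enlarged crop.

```bash
cat >> h.py <<'E'
def rect(pts):
    (cx,cy),(a,b),th=cv2.minAreaRect((pts[:,:2]*1000).astype(np.float32))
    if a<b: a,b,th=b,a,th+90
    return np.round([cx,cy,a,b,(th+90)%180-90],1)  # long side, short, yaw deg of long side
def orange(p):
    h=cv2.cvtColor(p,cv2.COLOR_BGR2HSV); return (h[...,0]>5)&(h[...,0]<20)&(h[...,1]>150)&(h[...,2]>120)
E
python3 - <<'E'
from h import *
p=cv2.imread("pics/w1.png");d=np.load("pics/w1.npy");c=tuple(np.load("pics/w1c.npz").values())
W=cloud("wrist",d,c); X,Y,Z=W[...,0],W[...,1],W[...,2]
near=(np.hypot(X-.588,Y-.368)<.06)
k=near&(Z>.080); print("keytop",k.sum(),np.median(Z[k]),rect(W[k]))
s=near&(abs(Z-.048)<.004)&~orange(p); print("stand",s.sum(),np.median(Z[s]),rect(W[s]))
b=(X>.45)&(X<.72)&(Y>-.1)&(Y<.13)
r=b&(abs(Z-.075)<.004); print("rim",r.sum(),rect(W[r]))
h=b&(Z>.09)&(Z<.2)
P=W[h]; m=np.median(P,0)
for _ in range(5):
    m=P.mean(0); n=np.linalg.svd(P-m)[2][2]; n*=np.sign(n[2]); P=P[abs((P-m)@n)<.004]
print("hatch n",n,m,len(P),"tilt",np.degrees(np.arccos(n[2])),"yaw of tilt dir",np.degrees(np.arctan2(n[1],n[0])))
# box walls: side face points
print(np.nanpercentile(W[h],[2,50,98],axis=0))
cv2.imwrite("pics/w1c.png",cv2.resize(p[180:320,300:480],(800,622)[:2] if 0 else (771,600),interpolation=cv2.INTER_CUBIC))
E
```

```text
keytop 278 0.08753552725137091 [590.3 370.2  44.   13.1  65.4]
stand 943 0.04820603872753908 [592.4 367.8  70.2  51.5  65.2]
rim 541 [576.7  34.1 173.9 131.2   2. ]
hatch n [ 0.39791458 -0.35477297  0.84604972] [0.57019895 0.04941683 0.12906604] 735 tilt 32.21542017392905 yaw of tilt dir -41.719581044552186
[[ 0.48062799 -0.09596678  0.09178029]
 [ 0.58405147  0.06306006  0.1202852 ]
 [ 0.64389247  0.09882719  0.16686794]]
```

View pics/w1c.png

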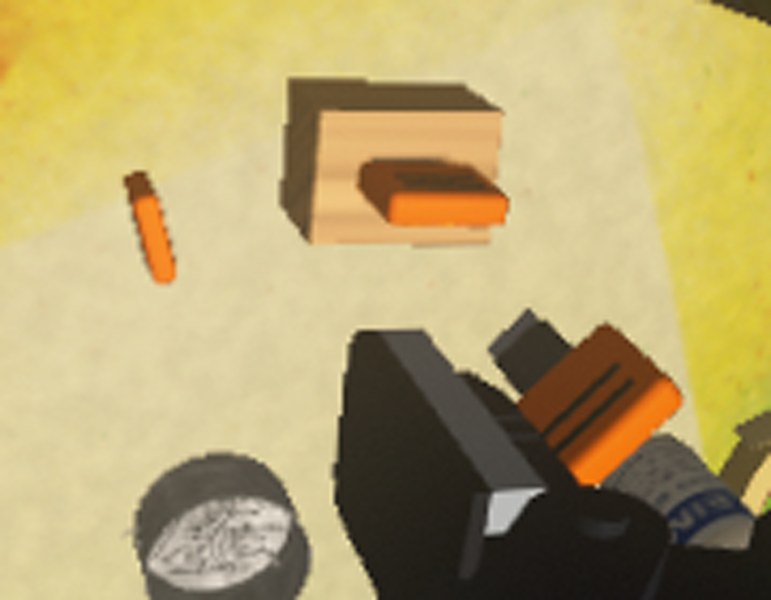

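The crop shows the key in the stand at about (401,225), grip 44 x 13 mm with its top at 87.5 mm, so it fits; the small loose key and the big leaning key don't. Next is a better view of the box.

Request:
move_arm([
  [[0, -15, -20, 0, 0.11], [0, -30, -40, 0, 0.23], [0, -45, -60, 0, 0.35], [0, -60, -80, 0, 0.47], [0, -75, -100, 0, 0.59], [0, -90, -120, 0, 0.71], [0, -105, -140, 0, 0.83], [0, -120, -160, 0, 0.95], [0, -135, -179, 0, 1.07], [0, -135, -179, 0, 1.14]],
])

```text
time_s: 3.22
eef_pos: [0.4979, 0.0316, 0.3296]
eef_rot: [0.001, 0.709, 0.705, -0.001]
wrist_force: [-0.3, 0.5, 0.1]
opening: -0.001
grasp_force: 0.0
```

```bash
python3 - <<'E'
from h import *
n="wrist"
c=cal(n); print(-c[1].T@c[2])
p,d=camera(n); np.save("pics/w2.npy",d); np.savez("pics/w2c.npz",*c)
W=cloud(n,d,c)
for o in ["dust_box","hatch","slot"]:
    for r in outline_of(o,n)[:2]:
        w=W[r["region"]]; print(o,round(r["conf"],2),np.round(r["bbox"]),np.round(np.nanmedian(w,0),3),np.round(np.nanpercentile(w,2,0),3),np.round(np.nanpercentile(w,98,0),3))
        if o=="hatch":
            P=w[~np.isnan(w[:,0])]
            for _ in range(8):
                m=P.mean(0); nn=np.linalg.svd(P-m)[2][2]; nn*=np.sign(nn[2]); P=P[abs((P-m)@nn)<.004]
            print(nn,len(P),"tilt",np.degrees(np.arccos(nn[2])),"yaw",np.degrees(np.arctan2(nn[1],nn[0])))
cv2.imwrite("pics/w2.png",p); cv2.imwrite("pics/w2v.png",cv2.resize(p,(800,600)))
E
```

```text
[0.49859001 0.09752957 0.50375612]
dust_box 0.93 [350. 186. 146. 125.] [0.562 0.037 0.126] [ 0.494 -0.031  0.003] [0.68  0.095 0.174]
hatch 0.82 [357. 185. 102. 121.] [0.575 0.036 0.14 ] [ 0.522 -0.029  0.082] [0.659 0.095 0.175]
[0.56713059 0.01980268 0.82338979] 10366 tilt 34.574421096615474 yaw 1.9998027568602348
```

View pics/w2v.png

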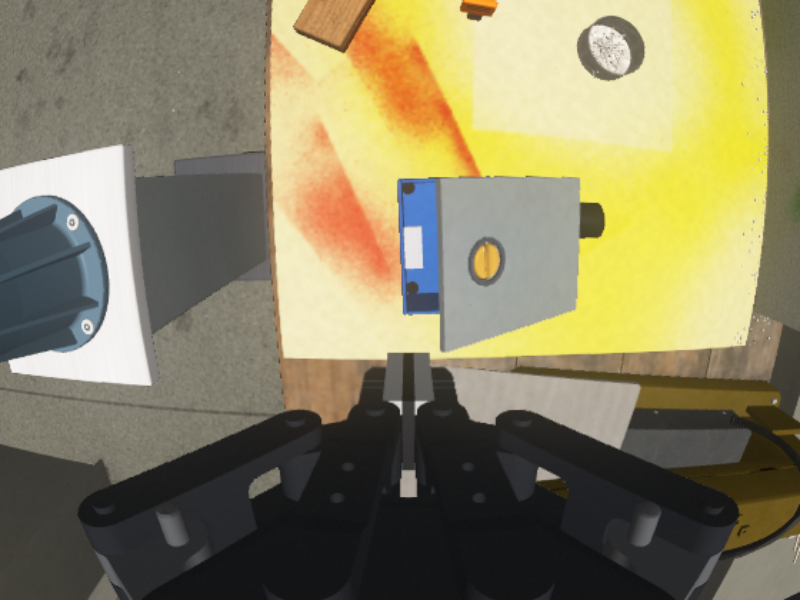

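The hatch is open ~34.6°, box yaw is 2°, and the stud shows at (341,183) in the picture. I'm going above the push spot and then pushing down.

Request:
move_arm([
  [[0, 3, 25, 20, 0], [0, 3, 55, 40, 0], [0, 3, 85, 70, 0], [0, 3, 102, 100, 0], [0, 3, 102, 130, 0], [0, 3, 102, 160, 0], [0, 3, 102, 185, 0], [0, 3, 102, 200, 0], [0, 3, 102, 207, 0], [0, 3, 102, 213, 0]],
])

```text
time_s: 4.25
eef_pos: [0.5988, 0.0383, 0.1159]
eef_rot: [-0.001, 0.706, 0.709, -0.0]
wrist_force: [0.3, 0.6, -0.3]
opening: 0.002
grasp_force: 0.0
```

Request:
move_arm([
  [[0, 0, 0, 4, 0], [0, 0, 0, 8, 0], [0, 0, 0, 12, 0], [0, 0, 0, 16, 0], [0, 0, 0, 20, 0], [0, 0, 0, 24, 0], [0, 0, 0, 28, 0], [0, 0, 0, 32, 0], [0, 0, 0, 34, 0], [0, 0, 0, 35, 0]],
])

```text
time_s: 5.08
eef_pos: [0.599, 0.037, 0.0811]
eef_rot: [-0.0, 0.707, 0.707, -0.0]
wrist_force: [0.1, 0.0, 1.0]
opening: -0.003
grasp_force: 0.4
```

Request:
move_arm([
  [[0, 0, 0, 1, 0], [0, 0, 0, 2, 0], [0, 0, 0, 3, 0], [0, 0, 0, 3, 0], [0, 0, 0, 3, 0], [0, 0, 0, 3, 0], [0, 0, 0, 3, 0], [0, 0, 0, 3, 0], [0, 0, 0, 3, 0], [0, 0, 0, 3, 0]],
])

```text
time_s: 5.92
eef_pos: [0.5993, 0.037, 0.0787]
eef_rot: [0.0, 0.707, 0.707, 0.0]
wrist_force: [-0.1, -0.0, 0.5]
opening: 0.001
grasp_force: 0.0
```

```bash
python3 - <<'E'
from h import *
p,d=camera("side"); W=cloud("side",d)
cv2.imwrite("pics/s1.png",cv2.resize(p[160:260,210:350],(800,571),interpolation=cv2.INTER_CUBIC))
for r in outline_of("hatch","side")[:2]:
    w=W[r["region"]]; print(round(r["conf"],2),r["bbox"],np.nanpercentile(w,[2,50,98],axis=0))
E
```

```text
0.86 [272.1, 203.1, 58.1, 27.8] [[ 0.50506432 -0.03085432  0.07685551]
 [ 0.57603564  0.04770922  0.1161971 ]
 [ 0.65856873  0.10096286  0.14560774]]
```

View pics/s1.png

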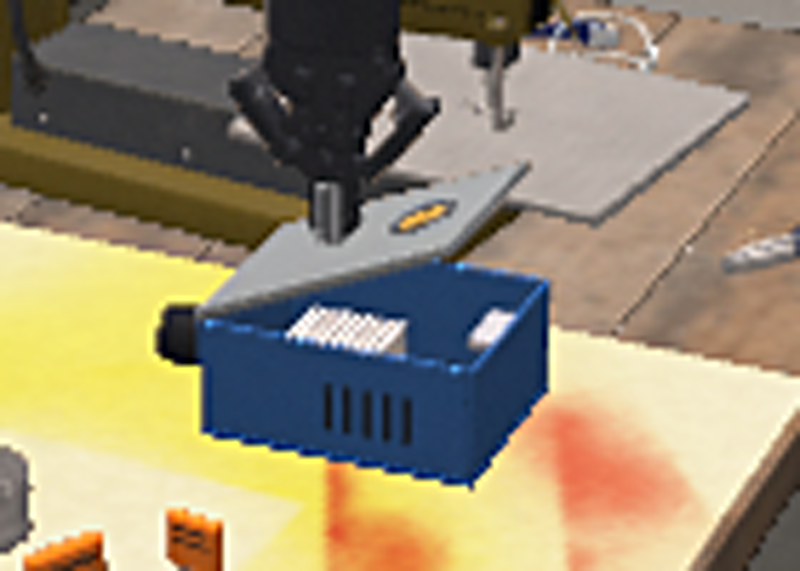

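```bash
python3 - <<'E'
from h import *
p,d=camera("side"); W=cloud("side",d)
for (a,b) in [(330,190),(330,215),(335,235),(335,250),(350,270),(420,215),(520,170),(300,250)]:
    u,v=210+a*.175,160+b*.175; print((a,b),np.round(W[int(round(v)),int(round(u))],3),p[int(round(v)),int(round(u))])
K,R,t=cal("side"); q=R@np.array([.5993,.037,.0787])+t; q=K@q; print("tcp px in crop",(q[0]/q[2]-210)/.175,(q[1]/q[2]-160)/.175)
o=ctrl.get_obs(); print(o["eef_pos"],o["wrist_force"],o["joint_efforts"],o["q"])
E
```

```text
(330, 190) [0.596 0.043 0.142] [120 118 119]
(330, 215) [0.594 0.048 0.126] [125 124 125]
(335, 235) [0.595 0.037 0.11 ] [76 75 76]
(335, 250) [0.585 0.06  0.112] [176 175 173]
(350, 270) [0.562 0.095 0.12 ] [144 144 143]
(420, 215) [0.54  0.041 0.133] [ 86 153 195]
(520, 170) [ 0.506 -0.021  0.143] [87 83 80]
(300, 250) [0.62  0.04  0.096] [174 172 172]
tcp px in crop 331.3270523692619 282.51423125998116
[0.59932194 0.03694948 0.07869227] [-0.23978105 -1.15663663 -0.01260518] [ 5.65487193e-03 -4.99239028e+01 -3.13042974e+01  9.57855082e-04
  1.27411171e-02  2.55569657e-04] [-1.35878374e-01  3.67467646e-01  1.63554537e+00 -2.06038171e-05
  1.13859055e+00 -1.36864517e-01]
```

```bash
python3 - <<'E'
from h import *
d=np.load("pics/w2.npy");c=tuple(np.load("pics/w2c.npz").values()); W=cloud("wrist",d,c)
print("w2 tip rows", [ (v,np.round(W[v,285],3)) for v in range(240,300,6)])
p,d=camera("wrist"); c=cal("wrist"); W=cloud("wrist",d,c); print(c[1].T@-c[2])
print("now", [ (v,np.round(W[v,285],3)) for v in range(200,300,6)])
cv2.imwrite("pics/w3.png",p)
for r in outline_of("hatch","wrist")[:1]:
    w=W[r["region"]]; P=w[~np.isnan(w[:,0])]
    for _ in range(8):
        m=P.mean(0); nn=np.linalg.svd(P-m)[2][2]; nn*=np.sign(nn[2]); P=P[abs((P-m)@nn)<.004]
    print(r["conf"],nn,m,len(P),"tilt",np.degrees(np.arccos(nn[2])),"yaw",np.degrees(np.arctan2(nn[1],nn[0])))
p=cv2.resize(p,(800,600)); cv2.imwrite("pics/w3v.png",p)
E
```

```text
w2 tip rows [(240, array([ 0.497, -0.092,  0.   ])), (246, array([ 0.497, -0.102,  0.002])), (252, array([0.498, 0.042, 0.371])), (258, array([0.498, 0.042, 0.378])), (264, array([0.498, 0.042, 0.384])), (270, array([0.498, 0.043, 0.39 ])), (276, array([0.498, 0.042, 0.395])), (282, array([0.498, 0.042, 0.399])), (288, array([0.498, 0.039, 0.398])), (294, array([0.498, 0.037, 0.399]))]
[0.59958736 0.102581   0.25296259]
now [(200, array([0.6  , 0.068, 0.108])), (206, array([0.6  , 0.065, 0.106])), (212, array([0.6  , 0.062, 0.107])), (218, array([0.6  , 0.059, 0.107])), (224, array([0.6  , 0.056, 0.107])), (230, array([0.6  , 0.053, 0.107])), (236, array([0.6  , 0.05 , 0.107])), (242, array([0.6  , 0.047, 0.107])), (248, array([0.6  , 0.047, 0.116])), (254, array([0.6  , 0.047, 0.122])), (260, array([0.6  , 0.048, 0.13 ])), (266, array([0.6  , 0.048, 0.136])), (272, array([0.6  , 0.047, 0.14 ])), (278, array([0.6  , 0.048, 0.146])), (284, array([0.6  , 0.046, 0.148])), (290, array([0.6  , 0.044, 0.149])), (296, array([0.6  , 0.041, 0.148]))]Traceback (most recent call last):
  File "<stdin>", line 10, in <module>
    u, s, vh = gufunc(a, signature=signature)
               ~~~~~~^^^^^^^^^^^^^^^^^^^^^^^^
numpy._core._exceptions._ArrayMemoryError: Unable to allocate 19.6 GiB for an array with shape (51229, 51229) and data type float64
```

```bash
python3 - <<'E'
from h import *
d=np.load("pics/w1.npy");c=tuple(np.load("pics/w1c.npz").values()); W=cloud("wrist",d,c)
for m,nm in [((W[...,2]>.3),"w1")]:
    P=W[m&(W[...,2]<.45)]; print(len(P),np.nanpercentile(P[:,2],[0.2,1,5,20]))
    q=P[P[:,2]<np.nanpercentile(P[:,2],3)]; print(np.round(q[::max(1,len(q)//8)],3))
E
```

```text
27989 [0.37612084 0.37929151 0.38965755 0.42167208]
[[0.422 0.209 0.379]
 [0.462 0.296 0.383]
 [0.426 0.213 0.38 ]
 [0.469 0.3   0.382]
 [0.432 0.211 0.379]
 [0.434 0.21  0.381]
 [0.439 0.208 0.378]
 [0.441 0.207 0.379]]
```

Request:
move_arm([
  [[0, 0, 0, 3, 0], [0, 0, 0, 6, 0], [0, 0, 0, 9, 0], [0, 0, 0, 12, 0], [0, 0, 0, 14, 0], [0, 0, 0, 16, 0], [0, 0, 0, 18, 0], [0, 0, 0, 20, 0], [0, 0, 0, 22, 0], [0, 0, 0, 24, 0]],
])

```text
time_s: 7.0
eef_pos: [0.5993, 0.037, 0.0545]
eef_rot: [0.0, 0.707, 0.707, 0.0]
wrist_force: [-0.8, -0.2, 0.7]
opening: -0.001
grasp_force: 0.3
```

```bash
cat >> h.py <<'E'
def plane(P,tol=.003):
    P=P[~np.isnan(P[:,0])]
    for _ in range(10):
        m=P.mean(0); w,V=np.linalg.eigh(np.cov((P-m).T)); n=V[:,0]*np.sign(V[2,0]); P=P[abs((P-m)@n)<tol]
    return n,m,len(P)
E
python3 - <<'E'
from h import *
for c in ["wrist","side"]:
    p,d=camera(c); W=cloud(c,d); X,Y=W[...,0],W[...,1]
    for dx in (.505,.52,.55,.58,.62,.65):
        for y in (.07,.085): 
            k=(abs(X-dx)<.004)&(abs(Y-y)<.004); print(c,dx,y,k.sum(),np.round(np.nanpercentile(W[...,2][k],[10,50,90]),4) if k.any() else "")
o=ctrl.get_obs(); print(o["eef_pos"],o["wrist_force"])
E
```

```text
wrist 0.505 0.07 216 [0.0916 0.0924 0.0932]
wrist 0.505 0.085 229 [0.0915 0.0924 0.0934]
wrist 0.52 0.07 238 [0.0904 0.0912 0.092 ]
wrist 0.52 0.085 254 [0.0903 0.0912 0.092 ]
wrist 0.55 0.07 279 [0.0881 0.0889 0.0898]
wrist 0.55 0.085 303 [0.088  0.0889 0.0897]
wrist 0.58 0.07 307 [0.0858 0.0866 0.0874]
wrist 0.58 0.085 326 [0.0858 0.0866 0.0874]
wrist 0.62 0.07 286 [0.0825 0.0835 0.0843]
wrist 0.62 0.085 299 [0.0826 0.0834 0.0843]
wrist 0.65 0.07 247 [0.0804 0.0812 0.0821]
wrist 0.65 0.085 255 [0.0803 0.0812 0.082 ]
side 0.505 0.07 5 [-0.6228 -0.6201 -0.1902]
side 0.505 0.085 9 [-0.6236 -0.613   0.0915]
side 0.52 0.07 6 [-0.6179 -0.2656  0.0887]
side 0.52 0.085 7 [-0.6176  0.0871  0.0895]
side 0.55 0.07 11 [-0.8177 -0.6166  0.0875]
side 0.55 0.085 6 [-0.6188 -0.2848  0.0865]
side 0.58 0.07 89 [0.2224 0.2927 0.3504]
side 0.58 0.085 2 [0.084  0.0848 0.0856]
side 0.62 0.07 49 [0.2396 0.2976 0.3366]
side 0.62 0.085 1 [0.0822 0.0822 0.0822]
side 0.65 0.07 2 [0.0791 0.0798 0.0804]
side 0.65 0.085 10 [0.0794 0.389  0.4127]
[0.59905677 0.03699128 0.05421155] [ 0.01369176 -0.22356889  0.75558667]
```

Request:
move_arm([
  [[0, 0, 0, 1, 0], [0, 0, 0, 2, 0], [0, 0, 0, 3, 0], [0, 0, 0, 4, 0], [0, 0, 0, 5, 0], [0, 0, 0, 5.5, 0], [0, 0, 0, 6, 0], [0, 0, 0, 6.5, 0], [0, 0, 0, 7, 0], [0, 0, 0, 7, 0]],
])

```text
time_s: 7.93
eef_pos: [0.5994, 0.037, 0.0493]
eef_rot: [0.0, 0.707, 0.708, -0.0]
wrist_force: [-6.6, 0.5, 12.1]
opening: 0.0
grasp_force: 6.3
```

```bash
python3 - <<'E'
from h import *
p,d=camera("wrist"); W=cloud("wrist",d); X,Y=W[...,0],W[...,1]
k=(X>.51)&(X<.65)&(Y>.065)&(Y<.09)&(abs(W[...,2]-.081)<.012); n,m,N=plane(W[k]); print(n,m,N)
o=ctrl.get_obs(); print(o["eef_pos"],o["wrist_force"])
for r in outline_of("slot","wrist")[:2]: print(r["conf"],r["bbox"],np.nanmedian(W[r["region"]],0))
cv2.imwrite("pics/w4.png",p)
E
```

```text
[-0.00101081 -0.00192706  0.99999763] [0.58336852 0.07767826 0.08100076] 15464
[0.59944015 0.03694855 0.04936177] [-6.26858652 -0.03225878 12.86496533]
0.8 [157.4, 269.6, 45.0, 50.0] [0.53192477 0.0321864  0.08254571]
0.18 [241.8, 238.1, 344.7, 215.8] [0.57681243 0.06311397 0.08101876]
```

The hatch is shut flat (plane normal vertical, z = 81 mm). The true fingertip lies about 32 mm behind the reported TCP, and I'll account for that. I'm lifting now to measure the stud.

Request:
move_arm([
  [[0, 0, 0, -10, 0], [0, 0, 0, -25, 0], [0, -10, -5, -45, 0], [0, -20, -15, -65, 0], [0, -30, -25, -85, 0], [0, -30, -30, -100, 0], [0, -30, -30, -110, 0], [0, -30, -30, -110, 0], [0, -30, -30, -110, 0], [0, -30, -30, -110, 0]],
])

```text
time_s: 8.87
eef_pos: [0.569, 0.0073, 0.1566]
eef_rot: [-0.001, 0.707, 0.708, -0.0]
wrist_force: [-0.1, -1.1, -0.6]
opening: -0.003
grasp_force: 0.0
```

```bash
python3 - <<'E'
from h import *
c=cal("wrist"); p,d=camera("wrist"); W=cloud("wrist",d,c); X,Y,Z=np.moveaxis(W,2,0)
o=ctrl.get_obs(); print(o["eef_pos"],o["q"],o["wrist_force"])
k=(X>.48)&(X<.67)&(Y>-.04)&(Y<.115)&(abs(Z-.081)<.006); n,m,N=plane(W[k]); print("hatch",n,m,N,rect(W[k]))
hsv=cv2.cvtColor(p,cv2.COLOR_BGR2HSV)
b=(np.hypot(X-.535,Y-.033)<.03)&(hsv[...,0]>12)&(hsv[...,0]<35)&(hsv[...,1]>110)
print("brass",b.sum(),np.median(W[b],0),rect(W[b]))
cen=(np.nanpercentile(W[b],2,0)+np.nanpercentile(W[b],98,0))/2; print(cen)
for r in outline_of("slot","wrist")[:1]:
    w=W[r["region"]]; print(r["conf"],r["bbox"],rect(w[~np.isnan(w[:,0])]))
    u,v=map(int,r["bbox"][:2]); cv2.imwrite("pics/slot.png",cv2.resize(p[max(0,v-50):v+50,max(0,u-65):u+65],(780,600),interpolation=cv2.INTER_CUBIC)); print(u-65,v-50)
    sl=(np.hypot(X-cen[0],Y-cen[1])<.0125)&((hsv[...,2]<110)|(Z<.0805))
    print("slot",sl.sum(),rect(W[sl]),W[sl].mean(0))
cv2.imwrite("pics/w5.png",p); np.save("pics/w5.npy",d); np.savez("pics/w5c.npz",*c)
E
```

```text
[0.56880136 0.00733564 0.15627951] [-1.95745066e-01  2.10827271e-01  1.66295742e+00  7.75250038e-05
  1.26992647e+00 -1.97152698e-01] [-0.07812364 -0.20069354 -0.16930739]
hatch [ 6.79120202e-04 -5.32964870e-04  9.99999627e-01] [0.57561371 0.03587194 0.08109786] 32788 [576.   32.5 171.9 131.3   1.9]
brass 988 [0.53312283 0.03184801 0.08255983] [535.9  25.3  40.   28.8 -62.6]
[0.53395565 0.03153634 0.08012389]
0.76 [240.2, 177.8, 34.6, 37.6] [527.2  27.3  45.5  30.6  44.6]
175 127
slot 233 [532.2  31.3  24.9   7.6 -82.4] [0.53313975 0.0267256  0.14532449]
```

View pics/slot.png

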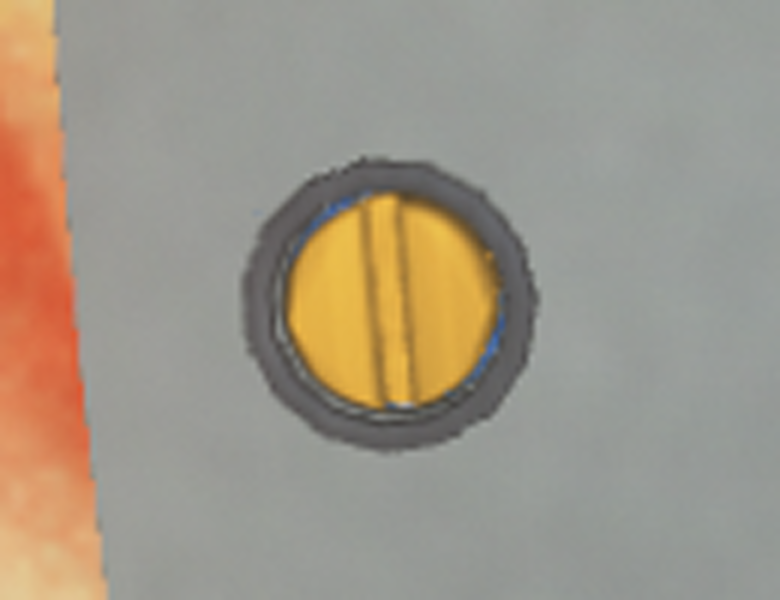

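The stud's slot is clean and lies at the disc centre ≈ pixel (240.7,177.2), running along box y. I'm moving over the key with tool y across its grip.

Request:
move_arm([
  [[0.5, 36, 2, 0, 0.04], [0.5, 76, 5, 0, 0.1], [0.5, 116, 8, 0, 0.16], [0.5, 156, 10, 0, 0.22], [0.5, 196, 12, 0, 0.28], [0.5, 236, 15, 0, 0.34], [0.5, 276, 18, 0, 0.4], [0.5, 316, 20, 0, 0.431], [0.5, 350, 21.5, 0, 0.431], [0.5, 363, 21.5, 0, 0.431]],
])

```text
time_s: 9.8
eef_pos: [0.5891, 0.3748, 0.156]
eef_rot: [-0.001, 0.841, 0.542, -0.0]
wrist_force: [-1.0, -0.4, -1.0]
opening: 0.502
grasp_force: 0.0
```

```bash
python3 - <<'E'
from h import *
def ray(uv,c,z):
    K,R,t=c; x,y=(uv[0]-K[0,2])/K[0,0],(uv[1]-K[1,2])/K[1,1]; r=np.hypot(x,y)+1e-9; v=R.T@np.array([x*np.sin(r)/r,y*np.sin(r)/r,np.cos(r)]); o=-R.T@t
    return o+v*(z-o[2])/v[2]
c=tuple(np.load("pics/w5c.npz").values())
f=lambda a,b:(175-.5+(a+.5)/6,127-.5+(b+.5)/6)
print("slot ctr",ray(f(394,301),c,.083)); a,b=ray(f(382.5,197),c,.083),ray(f(398,402),c,.083); print("slot mid",(a+b)/2,np.degrees(np.arctan2(*(a-b)[1::-1])))
n="wrist"; c=cal(n); p,d=camera(n); W=cloud(n,d,c); X,Y,Z=np.moveaxis(W,2,0)
o=ctrl.get_obs(); print(o["eef_pos"],o["eef_rot"],o["q"],o["opening"])
near=(np.hypot(X-.592,Y-.368)<.05)
k=near&(Z>.083)&(Z<.095); print("keytop",k.sum(),np.median(Z[k]),rect(W[k]))
s=near&(abs(Z-.048)<.003)&~orange(p); print("stand",s.sum(),np.median(Z[s]),rect(W[s]))
ft=(Z>.15)&(Z<.23); print("tip z",np.nanpercentile(Z[ft],[.5,2,5]))
for nm in ["key","key_stand"]:
    for r in outline_of(nm,n)[:1]: print(nm,r["conf"],r["bbox"])
p2,d2=camera("side"); W=cloud("side",d2); X,Y,Z=np.moveaxis(W,2,0)
k=(np.hypot(X-.592,Y-.368)<.05)&orange(p2); print("side key",k.sum(),np.nanpercentile(W[k],[2,50,98],axis=0))
cv2.imwrite("pics/w6.png",cv2.resize(p,(800,600)))
E
```

```text
slot ctr [0.53429243 0.03211896 0.083     ]
slot mid [0.53378    0.03220793 0.083     ] 92.85410337191156
[0.58879435 0.37505839 0.15594467] [-8.66259340e-04  8.40394398e-01  5.41974371e-01 -5.36225860e-04] [0.39685006 0.48564093 1.30261497 0.00155421 1.35469614 0.82174209] 0.502178565028676
keytop 817 0.08761416773596292 [592.1 370.3  43.2  12.   63.6]
stand 3278 0.048015685695811876 [592.4 367.6  70.7  50.1  64.8]
tip z [0.15038901 0.15159522 0.15545269]
key 0.9 [313.2, 291.4, 36.1, 36.1]
key_stand 0.69 [294.1, 199.7, 58.1, 78.7]
side key 161 [[0.57723664 0.35213028 0.04883279]
 [0.58842989 0.37676692 0.06932939]
 [0.60259281 0.39372349 0.08890959]]
```

View pics/w6.png

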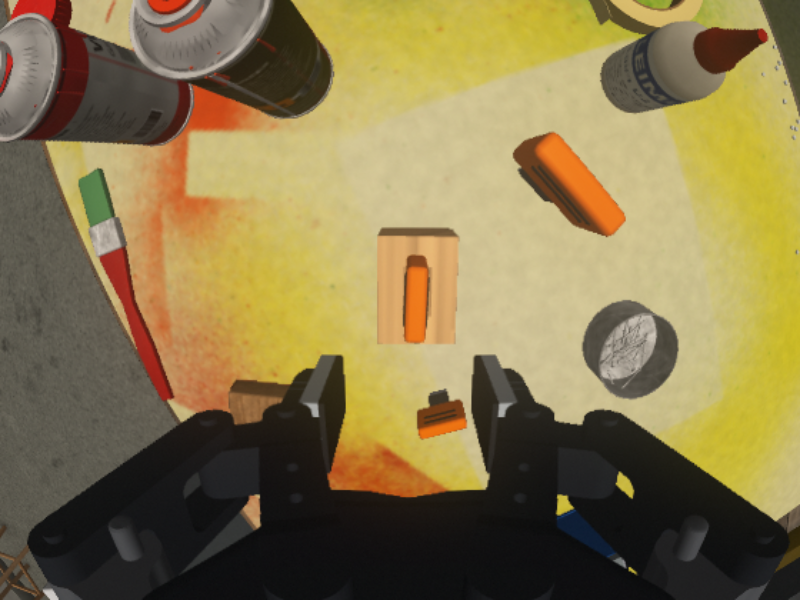

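The picture (560x420) shows the key at (292,203) in its stand, between and ahead of the open fingers, nothing in the way. I'm centring and going down.

Request:
move_arm([
  [[0.5, -3.4, 4.7, 5, 0.016], [0.5, -3.4, 4.7, 15, 0.016], [0.5, -3.4, 4.7, 30, 0.016], [0.5, -3.4, 4.7, 50, 0.016], [0.5, -3.4, 4.7, 70, 0.016], [0.5, -3.4, 4.7, 90, 0.016], [0.5, -3.4, 4.7, 105, 0.016], [0.5, -3.4, 4.7, 118, 0.016], [0.5, -3.4, 4.7, 126, 0.016], [0.5, -3.4, 4.7, 131, 0.016]],
])

```text
time_s: 10.83
eef_pos: [0.593, 0.3642, 0.0253]
eef_rot: [-0.0, 0.846, 0.533, -0.001]
wrist_force: [-0.3, 0.4, -0.5]
opening: 0.501
grasp_force: 0.0
```

```bash
python3 - <<'E'
from h import *
o=ctrl.get_obs(); print(o["eef_pos"],o["eef_rot"],o["wrist_force"])
c=cal("wrist"); p,d=camera("wrist"); W=cloud("wrist",d,c); X,Y,Z=np.moveaxis(W,2,0)
k=(np.hypot(X-.592,Y-.368)<.06)&orange(p)&(Z>.083)&(Z<.095); print("key",k.sum(),rect(W[k]))
e=np.array([.4194,.9078]); pos=o["eef_pos"]
n=np.array([.9078,-.4194]); s=(X-pos[0])*n[0]+(Y-pos[1])*n[1]; l=(X-pos[0])*e[0]+(Y-pos[1])*e[1]
for sg in (-1,1):
    m=(abs(l)<.014)&(s*sg>.012)&(s*sg<.045)&(Z>.053)&(Z<.12); print(sg,m.sum(),np.nanpercentile(Z[m],[1,5,50]) if m.any() else "",np.nanpercentile(s[m],[2,50,98]) if m.any() else "")
E
```

```text
[0.59299759 0.36416623 0.02527992] [-1.23176755e-04  8.46179998e-01  5.32896670e-01 -7.30651097e-04] [-0.32277961  0.36046135 -0.52337631]
key 2867 [591.9 369.9  43.8  11.7  63.7]
-1 4808 [0.06285767 0.06905569 0.10759731] [-0.0444835  -0.03085501 -0.02043684]
1 4551 [0.06239454 0.0686547  0.1061479 ] [0.02181442 0.03123191 0.04466661]
```

Request:
move_arm([
  [[0.5, 2.5, -2, 0, 0], [0.5, 4.7, -3.5, 0, 0], [0.5, 4.7, -3.5, 0, 0], [0.5, 4.7, -3.5, 0, 0], [0, 4.7, -3.5, 0, 0], [0, 4.7, -3.5, 0, 0], [0, 4.7, -3.5, 0, 0], [0, 4.7, -3.5, 0, 0], [0, 4.7, -3.5, 0, 0], [0, 4.7, -3.5, 0, 0]],
])

```text
time_s: 11.72
eef_pos: [0.5924, 0.3708, 0.0271]
eef_rot: [-0.0, 0.846, 0.533, 0.0]
wrist_force: [0.1, -1.0, 3.1]
opening: 0.131
grasp_force: 58.5
```

Gripped (58 N, opening 11 mm). I'm lifting the key straight up.

Request:
move_arm([
  [[0, 4.7, -3.5, -2, 0], [0, 4.7, -3.5, -8, 0], [0, 4.7, -3.5, -18, 0], [0, 4.7, -3.5, -32, 0], [0, 4.7, -3.5, -50, 0], [0, 4.7, -3.5, -70, 0], [0, 4.7, -3.5, -90, 0], [0, 4.7, -3.5, -108, 0], [0, 4.7, -3.5, -118, 0], [0, 4.7, -3.5, -120, 0]],
])

```text
time_s: 12.55
eef_pos: [0.5922, 0.3773, 0.1493]
eef_rot: [0.0, 0.846, 0.533, 0.002]
wrist_force: [0.8, 1.0, -0.9]
opening: 0.13
grasp_force: 61.4
```

Request:
move_arm([
  [[0, -30, 9, 0, -0.03], [0, -67, 19, 0, -0.08], [0, -105, 30, 0, -0.14], [0, -143, 41, 0, -0.2], [0, -181, 52, 0, -0.26], [0, -219, 63, 0, -0.32], [0, -257, 74, 0, -0.38], [0, -295, 85, 0, -0.44], [0, -325, 94, 0, -0.485], [0, -336, 97, 0, -0.485]],
])

```text
time_s: 13.38
eef_pos: [0.5322, 0.0279, 0.1454]
eef_rot: [-0.001, 0.694, 0.72, -0.001]
wrist_force: [0.7, -0.3, -0.7]
opening: 0.132
grasp_force: 61.4
```

```bash
python3 - <<'E'
from h import *
o=ctrl.get_obs(); print(o["eef_pos"],o["eef_rot"],o["q"])
for n in ["wrist","side"]:
    c=cal(n); p,d=camera(n); W=cloud(n,d,c); X,Y,Z=np.moveaxis(W,2,0); pos=ctrl.get_obs()["eef_pos"]
    near=(np.hypot(X-pos[0],Y-pos[1])<.05)
    k=near&orange(p)&(Z>.1); print(n,"orange",k.sum(),np.nanpercentile(W[k],[1,50,99],axis=0).round(4) if k.any() else "")
    s=near&(Z>.12)&(Z<.167); print("blade/shank",s.sum(),np.nanpercentile(W[s],[2,50,98],axis=0).round(4) if s.any() else "")
    cv2.imwrite(f"pics/{n}7.png",p); np.save(f"pics/{n}7.npy",d); np.savez(f"pics/{n}7c.npz",*c)
a=cv2.imread("pics/wrist7.png")[170:330,200:370]; b=cv2.imread("pics/side7.png")[150:230,240:325]
cv2.imwrite("pics/v7.png",np.hstack([cv2.resize(a,(400,376)),cv2.resize(b,(400,376))]))
E
```

```text
[0.5322279  0.02788229 0.14544362] [-5.11870545e-04  6.93567845e-01  7.20390306e-01 -1.09016026e-03] [-1.69702961e-01  1.45275180e-01  1.76301882e+00 -1.30072361e-03
  1.23537095e+00 -2.07208518e-01]
wrist orange 3081 [[0.527  0.0064 0.1725]
 [0.5329 0.0343 0.2058]
 [0.5385 0.0485 0.2075]]
blade/shank 0 
side orange 55 [[0.5228 0.0218 0.168 ]
 [0.5292 0.0474 0.1884]
 [0.5384 0.0563 0.2067]]
blade/shank 38 [[0.5266 0.0171 0.1281]
 [0.5322 0.03   0.1476]
 [0.5361 0.0405 0.1632]]
```

View pics/v7.png

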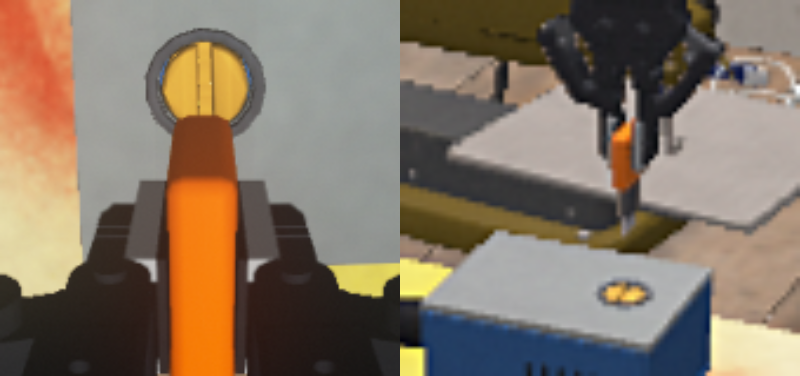

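Left (wrist): the key is held with the slot just beyond it, almost in line. Right (side): the key hangs upright between the fingers. Now for precise offsets.

```bash
python3 - <<'E'
from h import *
p=cv2.imread("pics/wrist7.png");d=np.load("pics/wrist7.npy");c=tuple(np.load("pics/wrist7c.npz").values())
W=cloud("wrist",d,c); X,Y,Z=np.moveaxis(W,2,0)
k=orange(p)&(np.hypot(X-.5328,Y-.0266)<.04)&(Z>.15)
t=k&(Z>.204)&(Z<.211); print("top",rect(W[t]),plane(W[t]))
e=k&(Z<.2); print("end face",e.sum(),np.nanpercentile(W[e],[2,50,98],axis=0).round(4),plane(W[e]))
hsv=cv2.cvtColor(p,cv2.COLOR_BGR2HSV)
b=(np.hypot(X-.534,Y-.032)<.017)&(abs(Z-.0825)<.002)&(hsv[...,1]>100); print("brass vis",np.nanpercentile(W[b],[1,50,99],axis=0).round(4))
r=(np.hypot(X-.534,Y-.032)<.024)&(Z>.0828)&(Z<.087)&(hsv[...,1]<60); print("collar",np.nanpercentile(W[r],[1,99],axis=0).round(4))
# fit collar circle
P=W[r][:,:2]; A=np.c_[2*P,np.ones(len(P))]; s=np.linalg.lstsq(A,(P**2).sum(1),rcond=None)[0]; print("circle",s[:2],np.sqrt(s[2]+s[0]**2+s[1]**2))
# slot line: low Z on stud
m=(np.hypot(X-.534,Y-.032)<.0135)&(Z<.0795)&(Z>.07); print("slot floor",m.sum(),np.median(W[m],0)); print(rect(W[m]) if m.sum()>5 else"")
# same from w5
p=cv2.imread("pics/w5.png");d=np.load("pics/w5.npy");c=tuple(np.load("pics/w5c.npz").values())
W=cloud("wrist",d,c); X,Y,Z=np.moveaxis(W,2,0)
m=(np.hypot(X-.534,Y-.032)<.0125)&(Z<.079)&(Z>.07); print("w5 slot floor",m.sum(),W[m].mean(0),rect(W[m]))
q=W[m][:,:2]; w,V=np.linalg.eigh(np.cov(q.T)); print(np.degrees(np.arctan2(V[1,1],V[0,1])))
hsv=cv2.cvtColor(p,cv2.COLOR_BGR2HSV)
r=(np.hypot(X-.534,Y-.032)<.024)&(Z>.0828)&(Z<.087)&(hsv[...,1]<60)
P=W[r][:,:2]; A=np.c_[2*P,np.ones(len(P))]; s=np.linalg.lstsq(A,(P**2).sum(1),rcond=None)[0]; print("circle",s[:2],np.sqrt(s[2]+s[0]**2+s[1]**2))
E
```

```text
top [532.8  26.8  44.1  11.3 -87.8] (array([0.00672551, 0.01211111, 0.99990404]), array([0.53276553, 0.02891453, 0.20600549]), 2483)
end face 442 [[0.5283 0.046  0.1696]
 [0.5331 0.0481 0.1881]
 [0.5377 0.0486 0.1994]] (array([-0.05923259, -0.99824278,  0.0016911 ]), array([0.53320333, 0.04801111, 0.18685782]), 439)
brass vis [[0.5206 0.0216 0.081 ]
 [0.5317 0.0324 0.0828]
 [0.5462 0.0444 0.0843]]
collar [[0.5149 0.017  0.0829]
 [0.5521 0.05   0.0855]]
circle [0.53341375 0.03164356] 0.01734260642737975
slot floor 187 [0.53356437 0.03532163 0.07705427]
[538.2  33.8  24.6  16.4 -78.6]
w5 slot floor 132 [0.53282462 0.03194554 0.07690941] [532.9  32.1  24.4   7.   81.3]
91.57063326125329
circle [0.53351402 0.03150161] 0.01733574790390548
```

Request:
move_arm([
  [[0, 2, 0.5, 2, 0], [0, 4.9, 0.9, 6, 0], [0, 4.9, 0.9, 12, 0], [0, 4.9, 0.9, 18, 0], [0, 4.9, 0.9, 24, 0], [0, 4.9, 0.9, 30, 0], [0, 4.9, 0.9, 34, 0], [0, 4.9, 0.9, 36, 0], [0, 4.9, 0.9, 36, 0], [0, 4.9, 0.9, 36, 0]],
])

```text
time_s: 14.32
eef_pos: [0.5344, 0.0363, 0.1107]
eef_rot: [-0.0, 0.693, 0.721, -0.0]
wrist_force: [-0.1, -0.4, -1.1]
opening: 0.13
grasp_force: 61.4
```

```bash
cat > km.py <<'E'
from h import *
o=ctrl.get_obs(); pos=o["eef_pos"]; print(pos,o["eef_rot"].round(4),"yaw",np.degrees(2*np.arctan2(o["eef_rot"][2],o["eef_rot"][1])),o["wrist_force"].round(1),o["torque"].round(2),o["q"][5],o["grasp_force"])
c=cal("wrist"); p,d=camera("wrist"); W=cloud("wrist",d,c); X,Y,Z=np.moveaxis(W,2,0)
zt=pos[2]+.061
k=orange(p)&(np.hypot(X-pos[0],Y-pos[1])<.04)&(abs(Z-zt)<.005)
print("top",k.sum(),rect(W[k]),[a.round(4) for a in plane(W[k])[:2]])
r=(np.hypot(X-.534,Y-.032)<.024)&(Z>.0828)&(Z<.087)&(cv2.cvtColor(p,cv2.COLOR_BGR2HSV)[...,1]<60)
if r.sum()>20:
    P=W[r][:,:2]; A=np.c_[2*P,np.ones(len(P))]; s=np.linalg.lstsq(A,(P**2).sum(1),rcond=None)[0]; print("circle",r.sum(),s[:2],np.sqrt(s[2]+s[0]**2+s[1]**2))
cv2.imwrite("pics/km.png",p)
E
python3 km.py
```

```text
[0.5344278  0.03630456 0.11069717] [-0.      0.6932  0.7207 -0.    ] yaw 92.22574069796109 [-0.1 -0.4 -1.1] [-0.    0.02  0.03] -0.19273675134229995 61.389373540878296
top 2592 [534.8  35.2  43.8  11.7 -87.4] [array([0.0117, 0.0156, 0.9998]), array([0.5348, 0.0378, 0.1712])]
circle 597 [0.53336161 0.03168186] 0.017291613847761515
```

Request:
move_arm([
  [[0, -1.3, -0.4, 0, 0.01], [0, -2.6, -0.8, 0, 0.01], [0, -2.6, -0.8, 0, 0.01], [0, -2.6, -0.8, 3, 0.01], [0, -2.6, -0.8, 6, 0.01], [0, -2.6, -0.8, 9, 0.01], [0, -2.6, -0.8, 11, 0.01], [0, -2.6, -0.8, 13, 0.01], [0, -2.6, -0.8, 14, 0.01], [0, -2.6, -0.8, 14, 0.01]],
])

```text
time_s: 15.2
eef_pos: [0.5334, 0.0338, 0.0963]
eef_rot: [-0.0, 0.697, 0.717, -0.0]
wrist_force: [0.6, 0.1, -0.3]
opening: 0.127
grasp_force: 61.4
```

```bash
python3 km.py
```

```text
[0.53336821 0.03380478 0.09626478] [-3.000e-04  6.968e-01  7.173e-01 -2.000e-04] yaw 91.66498054090935 [ 0.6  0.1 -0.3] [0.01 0.09 0.03] -0.1880205358872465 61.417436599731445
top 2583 [533.8  32.7  44.   11.8 -88. ] [array([0.009 , 0.0166, 0.9998]), array([0.5338, 0.0353, 0.1568])]
circle 630 [0.53335719 0.03165273] 0.017303835615100932
```

Request:
move_arm([
  [[0, 0, 0, 1, 0], [0, 0, 0, 2, 0], [0, 0, 0, 3, 0], [0, 0, 0, 4, 0], [0, 0, 0, 5, 0], [0, 0, 0, 6, 0], [0, 0, 0, 6.5, 0], [0, 0, 0, 7, 0], [0, 0, 0, 7, 0], [0, 0, 0, 7, 0]],
])

```text
time_s: 16.08
eef_pos: [0.5337, 0.0337, 0.0901]
eef_rot: [-0.0, 0.697, 0.717, -0.0]
wrist_force: [-3.2, -0.4, 5.4]
opening: 0.126
grasp_force: 62.3
```

```bash
python3 km.py
```

```text
[0.53367476 0.03374625 0.09007219] [-0.      0.6968  0.7173 -0.    ] yaw 91.66497259391015 [-3.2 -0.4  5.4] [0.02 0.84 0.  ] -0.1879769228699739 62.32911229133606
top 2583 [534.2  32.8  43.9  11.4 -87.8] [array([0.0081, 0.0183, 0.9998]), array([0.5341, 0.0353, 0.1506])]
circle 658 [0.53335437 0.03162362] 0.01735170393059558
```

Request:
move_arm([
  [[0, 0, -0.3, 0.5, 0], [0, 0, -0.6, 1, 0], [0, 0, -0.6, 1.5, 0], [0, 0, -0.6, 2, 0], [0, 0, -0.6, 2.5, 0], [0, 0, -0.6, 3, 0], [0, 0, -0.6, 3, 0], [0, 0, -0.6, 3, 0], [0, 0, -0.6, 3, 0], [0, 0, -0.6, 3, 0]],
])

```text
time_s: 16.97
eef_pos: [0.5337, 0.0337, 0.0877]
eef_rot: [0.001, 0.697, 0.717, 0.0]
wrist_force: [-3.8, 0.0, 8.7]
opening: 0.129
grasp_force: 62.8
```

Pressed at 8.7 N. I'm pressing a little further and turning clockwise, with the TCP circling the stud's centre.

Request:
move_arm([
  [[0, 0, 0, 1, 0], [0, 0, 0.2, 1.2, 0.12], [0, -0.1, 0.5, 1.2, 0.24], [0, -0.1, 0.7, 1.2, 0.36], [0, -0.2, 1.0, 1.2, 0.48], [0, -0.4, 1.2, 1.2, 0.6], [0, -0.5, 1.4, 1.2, 0.72], [0, -0.7, 1.6, 1.2, 0.84], [0, -0.9, 1.7, 1.2, 0.96], [0, -1.1, 1.8, 1.2, 1.08]],
])

```text
time_s: 17.8
eef_pos: [0.5356, 0.0323, 0.0874]
eef_rot: [0.001, 0.967, 0.254, 0.001]
wrist_force: [-6.7, -0.9, 15.4]
opening: 0.129
grasp_force: 63.8
```

```bash
python3 km.py
```

```text
[0.53562029 0.0323338  0.08740798] [6.000e-04 9.671e-01 2.543e-01 6.000e-04] yaw 29.461070758347336 [-6.7 -0.9 15.4] [-0.18  1.51  0.03] 0.8962485145596798 63.810328245162964
top 2592 [535.4  31.6  43.7  11.5  29.8] [array([0.0174, 0.0131, 0.9998]), array([0.5376, 0.0328, 0.1479])]
circle 610 [0.53358648 0.03127021] 0.017400448916679738
```

Request:
move_arm([
  [[0, -0.1, 0.2, -0.4, 0.1], [0, -0.1, 0.5, -0.4, 0.2], [0, -0.2, 0.7, -0.4, 0.3], [0, -0.2, 0.9, -0.4, 0.4], [0, -0.3, 1.0, -0.4, 0.47], [0, -0.3, 1.1, -0.4, 0.52], [0, -0.3, 1.1, -0.4, 0.55], [0, -0.3, 1.1, -0.4, 0.57], [0, -0.3, 1.1, -0.4, 0.57], [0, -0.3, 1.1, -0.4, 0.57]],
])

```text
time_s: 18.68
eef_pos: [0.536, 0.0313, 0.0875]
eef_rot: [0.0, 1.0, -0.025, 0.001]
wrist_force: [-5.8, 0.1, 12.4]
opening: 0.129
grasp_force: 63.5
```

```bash
python3 km.py
```

```text
[0.53600261 0.03128948 0.08753224] [ 3.000e-04  9.997e-01 -2.510e-02  8.000e-04] yaw -2.872595567483836 [-5.8  0.1 12.4] [-0.07  1.16 -0.02] 1.4584986606839272 63.45825791358948
top 2592 [535.7  30.9  43.8  11.6  -2.5] [array([0.0219, 0.0021, 0.9998]), array([0.5382, 0.0307, 0.1481])]
circle 637 [0.53356001 0.03112158] 0.017444654470568234
```

The slot has play around the blade, so I'm turning a little further to reach the stop.

Request:
move_arm([
  [[0, 0, 0, 0, 0.03], [0, 0, 0, 0, 0.06], [0, 0, 0, 0, 0.08], [0, 0, 0, 0, 0.1], [0, 0, 0, 0, 0.1], [0, 0, 0, 0, 0.1], [0, 0, 0, 0, 0.1], [0, 0, 0, 0, 0.1], [0, 0, 0, 0, 0.1], [0, 0, 0, 0, 0.1]],
])

```text
time_s: 19.57
eef_pos: [0.5367, 0.0314, 0.0876]
eef_rot: [0.0, 0.997, -0.075, 0.002]
wrist_force: [-2.3, 1.2, 10.6]
opening: 0.13
grasp_force: 63.1
```

```bash
python3 km.py
```

```text
[0.53672326 0.03144919 0.08761799] [ 1.000e-04  9.972e-01 -7.490e-02  1.700e-03] yaw -8.592449378148137 [-2.3  1.2 10.6] [0.12 0.63 0.11] 1.558229076908769 63.10306191444397
top 2593 [536.3  31.1  43.4  11.5  -8.2] [array([0.0177, 0.0011, 0.9998]), array([0.5388, 0.0307, 0.1482])]
circle 612 [0.53370238 0.03111795] 0.017428195339334724
```

Torque rises to 0.11 N m, so it is at the stop. I'm lifting straight out.

Request:
move_arm([
  [[0, 0, 0, 0, -0.03], [0, 0, 0, -1, -0.05], [0, 0, 0, -2, -0.05], [0, 0, 0, -4, -0.05], [0, 0, 0, -6, -0.05], [0, 0, 0, -9, -0.05], [0, 0, 0, -13, -0.05], [0, 0, 0, -20, -0.05], [0, 0, 0, -32, -0.05], [0, 0, 0, -48, -0.05]],
])

```text
time_s: 20.45
eef_pos: [0.5343, 0.0317, 0.1338]
eef_rot: [-0.0, 0.999, -0.05, -0.001]
wrist_force: [-0.6, 0.9, -0.3]
opening: 0.127
grasp_force: 61.4
```

```bash
python3 - <<'E'
exec(open("km.py").read())
hsv=cv2.cvtColor(p,cv2.COLOR_BGR2HSV)
b=(np.hypot(X-.5335,Y-.0315)<.013)&(abs(Z-.0815)<.004)&(hsv[...,1]>100); print("brass z",b.sum(),np.nanpercentile(Z[b],[5,50,95]))
m=b&(Z<.079); print("slot",rect(W[m]) if m.sum()>9 else m.sum())
kk=(X>.51)&(X<.65)&(Y>.065)&(Y<.09)&(abs(Z-.081)<.012); print("hatch",plane(W[kk]))
p2,d2=camera("side"); a=cv2.resize(p[120:330,160:420],(500,404)); q=cv2.resize(p2[150:230,240:325],(300,282)); cv2.imwrite("pics/v8.png",np.hstack([a,cv2.copyMakeBorder(q,0,122,0,0,0)]))
E
```

```text
[0.53426379 0.03165497 0.13382508] [-1.000e-04  9.987e-01 -5.010e-02 -1.200e-03] yaw -5.743171686271171 [-0.6  0.9 -0.3] [ 0.03 -0.06 -0.02] 1.5083713947109265 61.44487023353577
top 2585 [534.3  31.2  43.6  11.5  -5.4] [array([ 1.850e-02, -2.000e-04,  9.998e-01]), array([0.5366, 0.031 , 0.1944])]
circle 592 [0.53355156 0.03121492] 0.017359579770643233
brass z 555 [0.0812442  0.08287906 0.0839725 ]
slot [538.6  31.2  12.4   3.9  -0.6]
hatch (array([-9.39766579e-04, -7.05329445e-05,  9.99999556e-01]), array([0.58212881, 0.07737997, 0.08108427]), 6372)
```

View pics/v8.png

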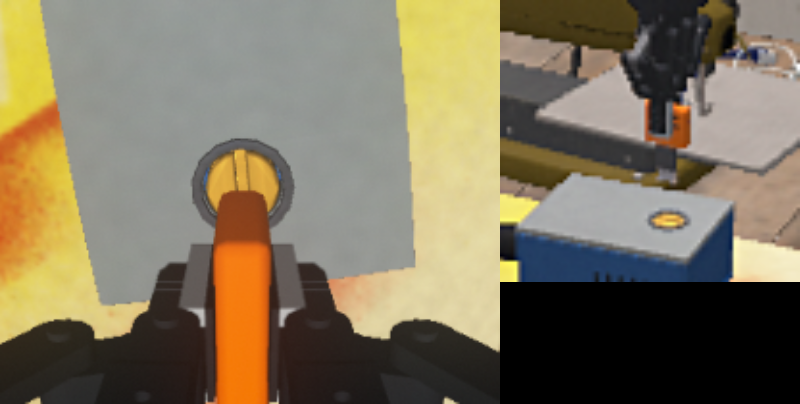

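The stud's slot now lies along box x (-0.6°), the stud is sprung up (82.9 mm) and the hatch is flat. The key is free above it. I'm taking it back over the stand.

Request:
move_arm([
  [[0, 2, -30, -10, -0.12], [0, 5, -66, -20, -0.24], [0, 8, -102, -20, -0.37], [0, 10, -138, -20, -0.49], [0, 12, -174, -20, -0.61], [0, 15, -210, -20, -0.74], [0, 18, -246, -20, -0.86], [0, 20, -282, -20, -0.98], [0, 22, -318, -20, -1.1], [0, 24, -340, -20, -1.226]],
])

```text
time_s: 21.38
eef_pos: [0.5925, 0.371, 0.1533]
eef_rot: [-0.0, 0.844, 0.537, 0.0]
wrist_force: [-0.9, -0.6, -0.6]
opening: 0.128
grasp_force: 61.4
```

Request:
move_arm([
  [[0, 0, 0, 0, 0], [0, 0, 0, 0, 0], [0, 0, 0, 10, 0], [0, 0, 0, 20, 0], [0, 0, 0, 30, 0], [0, 0, 0, 38, 0], [0, 0, 0, 40, 0], [0, 0, 0, 40, 0], [0, 0, 0, 40, 0], [0, 0, 0, 40, 0]],
])

```text
time_s: 22.22
eef_pos: [0.5936, 0.3675, 0.1146]
eef_rot: [0.0, 0.846, 0.533, 0.001]
wrist_force: [-0.2, -0.1, -0.1]
opening: 0.128
grasp_force: 61.4
```

```bash
python3 - <<'E'
exec(open("km.py").read())
near=(np.hypot(X-.592,Y-.368)<.05)
s=near&(abs(Z-.048)<.003)&~orange(p); print("stand",s.sum(),np.median(Z[s]),rect(W[s]))
pk=near&(Z<.046)&(Z>.0)&(np.hypot(X-.5924,Y-.3677)<.014); print("pocket",pk.sum(),W[pk].mean(0) if pk.any() else "")
E
```

```text
[0.59360536 0.36749412 0.11458807] [1.000e-04 8.461e-01 5.331e-01 6.000e-04] yaw 64.4301975369977 [-0.2 -0.1 -0.1] [ 0.04 -0.06  0.03] 0.8311044080996335 61.39024615287781
top 2577 [593.8 366.6  43.6  11.4  64.8] [array([0.0141, 0.0111, 0.9998]), array([0.5948, 0.3687, 0.175 ])]
stand 4135 0.04798768067343674 [592.1 367.6  70.6  50.5  64.9]
pocket 390 [0.59054608 0.36502523 0.01033326]
```

Request:
move_arm([
  [[0, 0.5, -0.8, 10, 0], [0, 1, -1.5, 25, 0], [0, 1, -1.5, 38, 0], [0, 1, -1.5, 46, 0], [0, 1, -1.5, 52, 0], [0, 1, -1.5, 58, 0], [0, 1, -1.5, 65, 0], [0, 1, -1.5, 72, 0], [0, 1, -1.5, 78, 0], [0, 1, -1.5, 82, 0]],
])

```text
time_s: 23.1
eef_pos: [0.5919, 0.3689, 0.031]
eef_rot: [-0.0, 0.846, 0.533, -0.0]
wrist_force: [-0.2, -0.0, -1.1]
opening: 0.135
grasp_force: 61.4
```

Request:
move_arm([
  [[0, 0, 0, 1, 0], [0, 0, 0, 2, 0], [0, 0, 0, 3, 0], [0, 0, 0, 4, 0], [0, 0, 0, 4.5, 0], [0, 0, 0, 5, 0], [0, 0, 0, 5, 0], [0, 0, 0, 5, 0], [0, 0, 0, 5, 0], [0, 0, 0, 5, 0]],
])

```text
time_s: 23.93
eef_pos: [0.5924, 0.3691, 0.0272]
eef_rot: [0.0, 0.846, 0.533, 0.0]
wrist_force: [-0.8, 0.5, 1.0]
opening: 0.129
grasp_force: 61.7
```

```bash
python3 km.py
```

```text
[0.59236622 0.36906212 0.02721553] [1.000e-04 8.460e-01 5.332e-01 2.000e-04] yaw 64.44683800968676 [-0.8  0.5  1. ] [0.03 0.1  0.02] 0.8335923964785047 61.67212128639221
top 2561 [592.6 368.1  43.4  11.4  64.8] [array([0.0152, 0.0108, 0.9998]), array([0.5936, 0.3704, 0.0877])]
```

The key is seated (top 87.7 mm, as at the start). I'm releasing and rising.

Request:
move_arm([
  [[0.3, 0, 0, 0, 0], [0.4, 0, 0, 0, 0], [0.5, 0, 0, 0, 0], [0.5, 0, 0, 0, 0], [0.5, 0, 0, 0, 0], [0.5, 0, 0, -15, 0], [0.5, 0, 0, -40, 0], [0.5, 0, 0, -70, 0], [0.5, 0, 0, -100, 0], [0.5, 0, 0, -130, 0]],
])

```text
time_s: 24.82
eef_pos: [0.5921, 0.369, 0.1595]
eef_rot: [0.0, 0.846, 0.533, 0.0]
wrist_force: [0.8, 0.3, -0.3]
opening: 0.502
grasp_force: 0.0
```

```bash
python3 - <<'E'
from h import *
o=ctrl.get_obs(); print(o["eef_pos"],o["opening"],o["wrist_force"])
c=cal("wrist"); p,d=camera("wrist"); W=cloud("wrist",d,c); X,Y,Z=np.moveaxis(W,2,0)
near=(np.hypot(X-.592,Y-.368)<.05)
k=near&(Z>.083)&(Z<.095); print("keytop",k.sum(),rect(W[k]),plane(W[k]))
s=near&(abs(Z-.048)<.003)&~orange(p); print("stand",rect(W[s]))
cv2.imwrite("pics/w9.png",p)
E
```

```text
[0.59210136 0.36902293 0.15945947] 0.5024041979129273 [ 0.78830502  0.27560759 -0.31346027]
keytop 811 [592.3 367.9  43.5  11.9  64.2] (array([-0.01309072,  0.01343006,  0.99982412]), array([0.59254344, 0.36883764, 0.08752153]), 799)
stand [592.2 367.7  70.8  50.2  65.1]
```

The key is home: its middle is within 1 mm of the stand's, with its top at 87.5 mm and upright. I'm handing in.

```bash
python3 -c "
from bench import order
print(order.hand_in())"
```

```text
the job is handed in; nothing more can be done
None
```

The job is handed in: by camera measurement the hatch is shut, the stud is turned a quarter turn and sprung back up, and the key is upright and fully home in its stand; the hand-in gave no verdict.

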